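Inspect a stamping die with the loupe

TASK

First lift the wooden lid off the white pot by its knob and leave it lying flat, knob up, in the middle of the cork pad. Then take the loupe off its rest by the handle and finish while holding it still and level over the pot, the lens centred above the brass die inside and level with the orange pointer on the post, touching nothing but your gripper. Do not disturb the die, the pointer or the other things on the bench, and do not let go of the loupe at the end.

Things in the scene. Friction and masses are not known exactly. Their poses are not given: they have to be found in the camera images.
- station: fixed stand: dark steel base plate (155 x 100 x 8 mm) with a white round pot (outer diameter 90, inner 80, rim at height 60, inner floor at 14) and, 82 mm from the pot's axis along the stand's +x, an upright steel post 10 thick, 219 high. Origin: on the table, on the pot's axis; z up. The post is on the side away from the robot, give or take 35 degrees
- focus_mark (a point): tip, at mid-thickness, of the orange pointer (4 mm thick) on the orange collar (22 across, 16 high) clamped on the stand's post. It points from the post to the pot's axis and ends 50 mm short of it. Its height, 105 to 175 mm above the table, varies from job to job: it marks the height for the lens. The collar slides if pushed with over 3 N
- lid: loose wooden lid on the pot, 0.12 to 0.2 kg: a flange 92 mm across and 8 thick over a plug 74 mm across and 6 deep that sits in the pot's mouth with 3 mm play all round; dark knob on top, 24 mm in diameter and 30 high. Origin: centre of the plug's underside; z up. On the pot the origin is at height 54, the flange's top at 68, the knob's top at 98
- lid_knob (a point): centre of the top of the lid's knob, 44 mm above the lid's origin
- die: the part to inspect: loose brass disc 28 mm across and 10 high with a raised motif, lying on the floor of the pot up to 17 mm off the pot's axis, hidden until the lid is off (its pose is given all the same). Origin: centre of its underside
- pad: fixed cork pad, 130 x 130 x 5 mm, flat on the table, to the left or the right of the stand. Origin: centre of its underside; its top is at height 5
- rest: fixed loupe rest, on the other side of the stand than the pad: brown base 180 x 60 x 8 mm, two light wooden blocks: one 40 to 54 mm behind the origin under the handle's rear (top at height 40, with 7 mm high cheeks beside the handle), one 76 to 104 mm ahead under the lens ring (top at 44). Free for fingers between. Origin: on the table under the loupe's grip point; +x as the loupe's
- loupe: loose loupe lying level on the rest, 0.1 to 0.17 kg: dark handle 16 mm wide, 18 high, from 60 behind to 35 ahead of the origin, then a steel lens ring 72 across, 10 thick. Origin: the grip point, on the handle's centre line near the centre of mass; +x along the handle to the lens, z up. On the rest it is 49 mm above the table, +x pointing away from the robot, give or take 25 degrees
- lens (a point): centre of the loupe's lens, at mid-thickness, 75 mm along the loupe's +x from its origin and on the same level
- glue_bottle: bystander, leave alone: lime green squeeze bottle with a thin nozzle, 52 across, 120 tall mm. Origin on its underside
- rivet_jar: bystander, leave alone: small glass jar with a steel cap, 50 across, 60 tall mm. Origin on its underside
- spool: bystander, leave alone: red spool, 36 across, 40 tall mm. Origin on its underside
- edge_block: bystander, leave alone: light wooden block 70 x 35 x 22 mm. Origin on its underside
- mallet: bystander, leave alone: hammer lying at the right side of the table
- knife: bystander, leave alone: orange closed-body knife lying flat at the left side, 165 x 22 x 12 mm. Origin on its underside

How it is judged (in metres and radians):
On the way, in this order (a step that is already met when the one before it is completed fails the run):
1. the lid lies flat, knob up and released, in the middle of the cork pad (horizontal distance between lid and pad below 0.03 m and z of lid in the frame of pad between 0.002 and 0.009 m and angle between lid's own z axis and vertical below 0.1 rad and linear speed of lid below 0.03 m/s and contact force between the arm and lid below 0.1 N), for 0.2 s.
2. the loupe is lifted clear of its rest in the gripper (contact force between the fingers and loupe above 1 N and z of lens in the frame of rest above 0.07 m and contact force between loupe and rest below 0.1 N), for 0.2 s.
At the end, for the whole second after the job is handed in: The gripper alone holds the loupe, still: lens within 14 mm horizontally of the die's centre, within 8 mm of the pointer's height, level within 0.1 rad. The lid lies flat, released, knob up, within 30 mm of the pad's centre; die moved under 8 mm, pointer under 6 mm (all of step 1 and contact force between the fingers and loupe above 1 N and contact force between loupe and station below 0.1 N and contact force between loupe and rest below 0.1 N and contact force between loupe and lid below 0.1 N and contact force between loupe and die below 0.1 N and horizontal distance between lens and die below 0.014 m and z of lens in the frame of focus_mark between -0.008 and 0.008 m and angle between the z axis of loupe and the z axis of station, either way round below 0.1 rad and linear speed of loupe below 0.02 m/s and angular speed of loupe below 0.2 rad/s and distance of focus_mark from where it was at the start of the episode below 0.006 m and distance of die from where it was at the start of the episode below 0.008 m); the arm keeps its last pose, push and grip.
It fails at once if the die in the pot was shifted by more than 8 mm (distance of die from where it was at the start of the episode above 0.008 m).
It fails at once if the pointer was moved by more than 6 mm (distance of focus_mark from where it was at the start of the episode above 0.006 m).
It fails at once if another thing on the bench was shifted by more than 30 mm (distance of any of glue_bottle, rivet_jar, spool, edge_block, mallet, knife from where it was at the start of the episode above 0.03 m).
It also fails if it takes over 62 s, if anything falls off the work surface, if the arm or the gripper's body presses on something with over 40 N, if the wrist force passes 120 N, or if a joint passes its speed limit or range.

ROBOT

A 6-joint arm with a two-finger parallel gripper is mounted at the origin on the work surface. World frame = base frame: x ahead of the robot, y to its left, z up, the work surface at z = 0. Lengths are in mm, angles in degrees, forces in N, time in s.
With the tool pointing down it reaches from about 350 to 850 mm from the base axis. Payload 8.1 kg.
Tool frame: the origin (TCP) lies between the finger pads; the fingertips stand 19 mm ahead of it and the grasp point (between the pads) is the TCP (nose_length is the distance from the TCP to the fingertips, in mm); y points along the fingers, x is the direction in which the jaws open and shut, and the axes are right-handed (so a half turn about y gives the same grasp; the last joint's range is limited). The gripper opens to 85 mm and grips with 20 to 120 N. Pads are 22 mm wide; open, the fingers measure 114 mm over their backs; the gripper's body (76 mm by 85 mm) begins 54 mm behind the grasp point. The pads swing forward as they close: fully open they stand 13 mm farther back than shut.
Start: joints at [63.633, 7.471, 85.268, -0, 87.261, -4.893], TCP at [219.631, 558.362, 250.292] pointing down, gripper open.
Joint ranges: [-169.43, 169.43], [-51.17, 129.36], [1.28, 143.12], [-76.62, 256.62], [0, 156.53], [-152.29, 152.29]. Speed limits (degrees/s): [136.94, 136.94, 159.86, 180, 180, 180].

INTERFACE

Orientations are given as [roll, pitch, yaw] about the fixed x, y, z axes, in that order (R = Rz(yaw) Ry(pitch) Rx(roll)).
In Python, from bench import sense, snapshot, camera_info, hand_in, nose_length gives the robot as it stands.
- The arm moves only by the tool arm_command, never from a script. Its argument "commands" is a list of rows, each a list of 3 entries, a list of its own where there are three numbers: the opening in per cent of the stroke, from 0 (shut) to 100 (fully open), then the shift along the world's x, y, z in units of 30 mm (1.0 is 30 mm), then the turn, a rotation vector about the world's x, y, z in degrees. A call has 1 to 5 rows; each row shifts and turns the pose as measured when the row begins; what a row does not reach is not made up. A row lasts 1/12 s, in which the tool goes at most 41.7 mm and 7.16 degrees, less where a joint would pass 70% of its speed; a pose out of reach is approached as far as the arm can. A call is refused whole if a number of a shift passes 1 or a number of a turn 7.16, either way. A call with a gripper value outside its range is refused whole. The fingers move at their own pace and stop on an object; "force" is the grip in N (left out, the last holds). Time passes only in rows, so rows that do not move let the fingers close. It gives the time, the measured TCP pose, the force and the opening at its end, in the units of the state.
- sense(): the state, without advancing time (a new reading comes with each control period).
- snapshot(name): name is "side" or "top" or "wrist"; returns the picture (384x512x3 uint8, blue, green, red); there is no depth.
- camera_info(name): a dict with "fx", "fy", "cx", "cy" (pixels), "k1" (the pictures are not rectified: a ray, as slopes to the right and down, at radius r is drawn at 1 + k1 r^2 times it, then the intrinsics apply), "rvec" (rotation vector, rad) and "tvec" (3), from world to camera coordinates, as OpenCV has them; the wrist camera has in their place "hand_eye" (4x4, takes a point from camera to tool coordinates, whose origin is the TCP and whose axes are the tool frame's). Camera axes: x right, y down, z forward; pixel columns grow to the right and rows downward; lengths in mm; the calibration is good to about 2 mm. A picture is of the moment at which its call begins: read the wrist's pose just before it. camera_info takes no time and is no camera call.
- hand_in(): hands the job in, once; it reports no verdict.
The state is a dict: "time": time; "joint_pos": joint angles; "qd": joint speeds; "joint_efforts": joint torques, N m; "tool_pos": TCP position; "tcp_rot": TCP orientation; "ft_force": force on the tool from outside, world axes, zero at the start; "wrist_torque": the same for the moment, N m; "finger_gap": finger opening in mm.
Only numpy, scipy, OpenCV 4.12 (cv2) and the standard library are available. Lean on these libraries where they do the work, as an engineer would, in place of code of your own. Each camera call takes 0.05 s, during which the arm holds its last target. There are 200 camera calls.

## Working session

There is one attempt and no reset: what is moved stays moved. The work goes in short steps, Python scripts to look and compute and a tool call to move; the robot and the scene stay as the last step left them, time stands still between calls to the robot, and variables do not carry over. Pictures are saved under pics/ and viewed, about 8 in all and at most 12, crops included, and the job is handed in when it is done.

Besides the shell and the picture viewer there is one more tool, called after ">>>" as a command line: name --argument value ..., lists and objects as JSON in quotes. arm_command: Moves the arm, as the interface text tells. Its arguments: {"type":"object","properties":{"commands":{"type":"array"},"force":{"type":"number"}},"required":["commands"]}

```bash
mkdir -p pics; ls; python3 - <<'E'
from bench import *
import cv2
s=sense();print(s)
for n in("top","side","wrist"):
    im=snapshot(n);cv2.imwrite(f"pics/{n}0.png",im)
    print(n,camera_info(n))
E
```

```text
pics
{'time': 0.0, 'joint_pos': array([ 6.36309596e+01,  7.51744258e+00,  8.53303692e+01,  3.31386615e-03,
        8.72594702e+01, -4.89327135e+00]), 'qd': array([-0.04079776,  0.00269335,  0.05975719,  0.0340215 , -0.13172625,
       -0.04649276]), 'joint_efforts': array([-1.02929021e-04, -5.69387877e+01, -5.00562251e+01, -2.45518795e-04,
        1.42746998e-02,  5.09645156e-05]), 'tool_pos': array([219.39959096, 557.89897607, 249.20959727]), 'tcp_rot': array([-89.98755113,   0.10660863,  68.52408095]), 'ft_force': array([0.06965629, 1.67903262, 0.65245127]), 'wrist_torque': array([ 0.02691726, -0.02043111,  0.02106586]), 'finger_gap': 85.40026382097555}
top {'fx': 357.88606916526055, 'fy': 357.88606916526055, 'cx': 252.7399710008987, 'cy': 193.39493298456645, 'k1': -0.020703805862426258, 'rvec': array([ 2.17201576, -2.21169346,  0.11039603]), 'tvec': array([   4.69055717,  564.54459255, 1085.0885974 ])}
side {'fx': 375.74294223095, 'fy': 375.74294223095, 'cx': 250.25932885952125, 'cy': 187.01997178180133, 'k1': -0.10625184055540544, 'rvec': array([ 2.24126593, -0.59937776,  0.26079088]), 'tvec': array([-509.59881442,  252.07473526,  925.91870205])}
wrist {'fx': 278.2377185067802, 'fy': 278.2377185067802, 'cx': 255.18910011793653, 'cy': 192.08242946767433, 'k1': -0.03458644025452842, 'hand_eye': array([[ 9.99999492e-01,  8.12782624e-04,  5.96091816e-04,
         6.51393562e-01],
       [-3.40106092e-04, -2.84617538e-01,  9.58641091e-01,
        -1.23528047e+02],
       [ 9.48825007e-04, -9.58640807e-01, -2.84617117e-01,
         7.16941853e+01],
       [ 0.00000000e+00,  0.00000000e+00,  0.00000000e+00,
         1.00000000e+00]])}
```

View pics/top0.png

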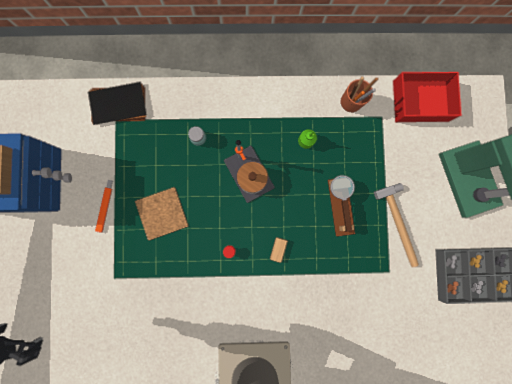

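View pics/side0.png

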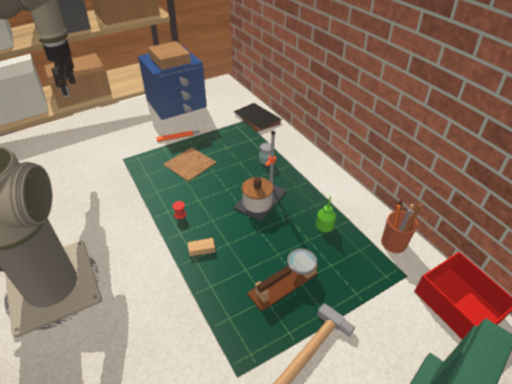

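Top view: robot at bottom (x up), pad at (161,213), lid at (252,178), orange collar at (240,150), lens ring at (342,188) with the handle down to (343,232). The side view shows the collar at (271,160), the pot lid at (257,190) and the loupe at (300,262).

```bash
cat > h.py <<'E'
import numpy as np, cv2
from scipy.spatial.transform import Rotation as R
from bench import *
def cam(n, s=None):
    c=camera_info(n)
    if n=="wrist":
        H=np.array(c["hand_eye"]); T=np.eye(4); T[:3,:3]=R.from_euler("xyz",s["tcp_rot"],degrees=True).as_matrix(); T[:3,3]=s["tool_pos"]
        M=T@H; return c,M[:3,:3],M[:3,3]
    Rm=cv2.Rodrigues(np.array(c["rvec"]))[0]; return c,Rm.T,-Rm.T@c["tvec"]
def ray(C,uv):
    c,A,o=C; d=np.array([(uv[0]-c["cx"])/c["fx"],(uv[1]-c["cy"])/c["fy"]]); p=d.copy()
    for _ in range(10): p=d/(1+c["k1"]*(p@p))
    v=A@np.array([p[0],p[1],1]); return o,v/np.linalg.norm(v)
def onz(C,uv,z):
    o,v=ray(C,uv); return o+v*(z-o[2])/v[2]
def cross(C1,a,C2,b):
    o1,v1=ray(C1,a);o2,v2=ray(C2,b)
    t=np.linalg.lstsq(np.c_[v1,-v2],o2-o1,rcond=None)[0]
    p,q=o1+t[0]*v1,o2+t[1]*v2; return (p+q)/2,np.linalg.norm(p-q)
def proj(C,P):
    c,A,o=C; q=A.T@(np.array(P)-o); x=q[:2]/q[2]; x=x*(1+c["k1"]*(x@x)); return x*c["fx"]+[c["cx"],c["cy"]]
def blob(im,lo,hi,box):
    m=cv2.inRange(cv2.cvtColor(im,cv2.COLOR_BGR2HSV),lo,hi); k=np.zeros_like(m); x0,y0,x1,y1=box; k[y0:y1,x0:x1]=m[y0:y1,x0:x1]
    cs=cv2.findContours(k,cv2.RETR_EXTERNAL,cv2.CHAIN_APPROX_NONE)[0]; return max(cs,key=cv2.contourArea)
E
python3 - <<'E'
from h import *
t=cv2.imread("pics/top0.png");s=cv2.imread("pics/side0.png")
T,S=cam("top"),cam("side")
r=cv2.minAreaRect(blob(t,(5,50,80),(25,255,255),(125,180,195,245)));print("pad",r,onz(T,r[0],5))
c=blob(t,(5,60,60),(20,255,255),(233,158,275,198));e=cv2.minEnclosingCircle(c);print("lid",e,onz(T,e[0],68))
o1=blob(t,(3,180,150),(14,255,255),(230,140,250,162));o2=blob(s,(3,170,150),(14,255,255),(255,145,285,172))
a,b=[cv2.minAreaRect(o)[0] for o in(o1,o2)];print("collar",a,b,cross(T,a,S,b))
A=cv2.hconcat([cv2.resize(t[135:205,220:290],None,fx=5,fy=5,interpolation=2),cv2.resize(t[170:240,318:388],None,fx=5,fy=5,interpolation=2)])
B=cv2.hconcat([cv2.resize(s[125:195,235:305],None,fx=5,fy=5,interpolation=2),cv2.resize(s[240:310,250:320],None,fx=5,fy=5,interpolation=2)])
cv2.imwrite("pics/crop.png",cv2.vconcat([A,B])[:, :])
print(A.shape)
E
```

```text
pad ((161.05349731445312, 213.15455627441406), (42.269954681396484, 42.81514358520508), 70.90650939941406) [509.06852777 280.93360286   5.        ]
lid ((251.7411346435547, 176.58274841308594), 15.70512580871582) [611.17858928  -2.4533219   68.        ]
collar (241.00003051757812, 152.00001525878906) (270.6982727050781, 160.87069702148438) (array([675.33452855,  28.3292895 , 116.34191704]), np.float64(1.977601659756484))
(350, 700, 3)
```

```bash
python3 -c "
import cv2;i=cv2.imread('pics/crop.png');cv2.imwrite('pics/crop1.png',cv2.resize(i,(600,600)))"
```

```text
(no output)
```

View pics/crop1.png

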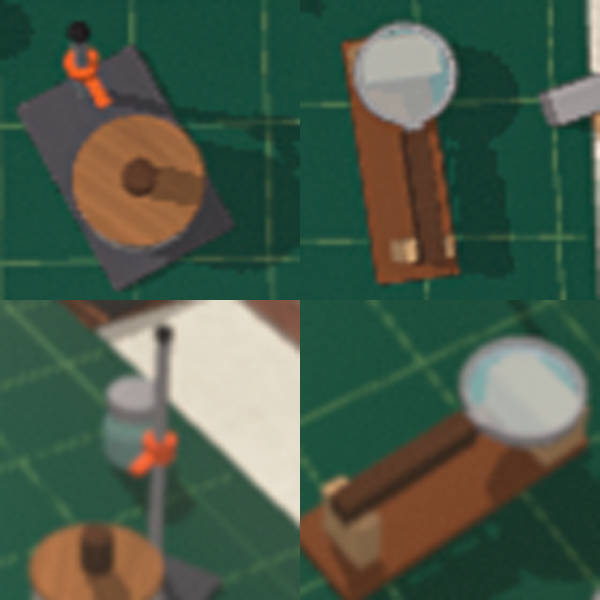

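```bash
python3 - <<'E'
from h import *
T,S=cam("top"),cam("side"); k=4.2857
f=lambda x0,y0,u,v:(x0+u/k-.4,y0+v/k-.4)
print("collar",cross(T,f(220,135,81,63),S,f(235,125,160,148)))
print("tip",cross(T,f(220,135,106,103),S,f(235,125,135,170)))
print("posttop",cross(T,f(220,135,78,32),S,f(235,125,164,32)))
print("knob",onz(T,f(220,135,141,176),98),"flange",onz(T,f(220,135,139,181),68))
print("knob2",cross(T,f(220,135,141,176),S,f(235,125,97,230)))
print("ring",onz(T,f(318,170,105,76),54),cross(T,f(318,170,105,76),S,f(250,240,222,90)))
b=[onz(T,f(318,170,*p),8) for p in((43,42),(77,283),(160,272))];print("base",b)
d=b[0]-b[1];print(np.degrees(np.arctan2(d[1],d[0])),np.linalg.norm(d),np.linalg.norm(b[2]-b[1]), (b[0]+b[2])/2)
print("rear",onz(T,f(318,170,130,262),57))
E
```

```text
collar (array([683.79936171,  35.24835358, 114.84887952]), np.float64(1.4474954325656595))
tip (array([654.9114702 ,  19.53120779, 117.92468606]), np.float64(3.826610732487905))
posttop (array([683.05672539,  35.30534956, 211.74121764]), np.float64(1.3814400948581647))
knob [610.03291261  -4.06666942  98.        ] flange [610.41321319  -3.30926059  68.        ]
knob2 (array([609.33200446,  -3.837867  , 100.58049102]), np.float64(0.8058205049437525))
ring [ 575.78288305 -275.8308773    54.        ] (array([ 575.68700845, -276.75791217,   49.65226091]), np.float64(1.101872052429744))
base [array([ 605.92346128, -243.41831247,    8.        ]), array([ 428.82287348, -262.1574289 ,    8.        ]), array([ 435.52563725, -323.54814923,    8.        ])]
6.040025602086914 178.08922674869098 61.75554699296099 [ 520.72454927 -283.48323085    8.        ]
rear [ 444.77526676 -287.61971266   57.        ]
```

Geometry checks out: post–pot distance is 82.7 (82 expected), the rest is 178x62, and the pad and lens positions are plausible. The pointer is at z≈116. Moving above the pot, with jaws across the post direction (yaw≈118).

>>> arm_command --commands '[[100,[0.65,-0.935,0],[0,0,5]],[100,[0.65,-0.935,0],[0,0,5]],[100,[0.65,-0.935,0],[0,0,5]],[100,[0.65,-0.935,0],[0,0,5]],[100,[0.65,-0.935,0],[0,0,5]]]'

```text
time: 0.57
tool_pos: [314.2, 416.4, 246.3]
tcp_rot: [-89.8, 0.2, 94.9]
ft_force: [1.0, -0.1, 0.9]
finger_gap: 85.4
```

>>> arm_command --commands '[[60,[0.65,-0.935,0],[0,0,5]],[60,[0.65,-0.935,0],[0,0,5]],[60,[0.65,-0.935,0],[0,0,5]],[60,[0.65,-0.935,0],[0,0,5]],[60,[0.65,-0.935,0],[0,0,5]]]'

```text
time: 0.98
tool_pos: [413.8, 268.2, 245.0]
tcp_rot: [-89.7, 0.3, 121.3]
ft_force: [0.5, 0.6, -0.4]
finger_gap: 51.5
```

>>> arm_command --commands '[[60,[0.65,-0.9,0],[0,0,0]],[60,[0.65,-0.9,0],[0,0,0]],[60,[0.65,-0.9,0],[0,0,0]],[60,[0.65,-0.9,0],[0,0,0]],[60,[0.65,-0.9,0],[0,0,0]]]'

```text
time: 1.4
tool_pos: [514.0, 124.9, 244.1]
tcp_rot: [-89.6, 0.2, 121.7]
ft_force: [-0.0, 0.1, -0.3]
finger_gap: 51.1
```

>>> arm_command --commands '[[60,[0.6,-0.9,0],[0,0,0]],[60,[0.6,-0.9,0],[0,0,0]],[60,[0.6,-0.9,0],[0,0,0]],[60,[0.5,-0.7,0],[0,0,-2]],[60,[0,0,0],[0,0,0]]]'

```text
time: 1.82
tool_pos: [587.0, 11.2, 242.2]
tcp_rot: [-89.5, 0.3, 119.4]
ft_force: [0.4, -0.5, 0.1]
finger_gap: 51.1
```

```bash
python3 - <<'E'
from h import *
s=sense();im=snapshot("wrist");cv2.imwrite("pics/w1.png",im)
print(s["tool_pos"],s["tcp_rot"],s["finger_gap"],nose_length() if callable(nose_length) else nose_length)
W=cam("wrist",s)
print(proj(W,[610,-3.6,98]),proj(W,[610.4,-3.4,68]),proj(W,[654.5,19.5,117]))
E
```

```text
[587.04146578  11.23952817 242.16389223] [-89.5125681    0.27360993 119.35405957] 51.08345942005238 19.0
[231.93094112 197.62404998] [234.20159552 190.03821483] [229.78146586 251.33620715]
```

View pics/w1.png

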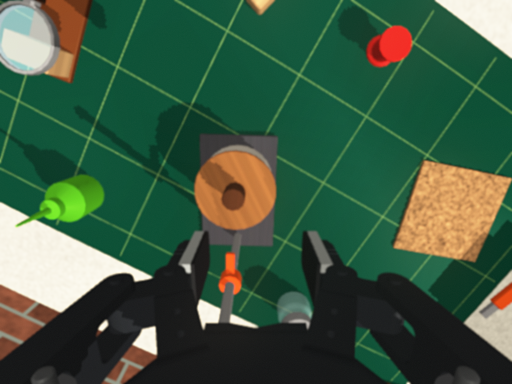

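Wrist view: knob top at (233,196), flange centre (235,191), pointer tip (232,252), all within 2 px of the projected positions. Centring and going down.

>>> arm_command --commands '[[60,[0.7,-0.5,-0.2],[0,0,0]],[60,[0.1,-0.05,-1],[0,0,0]],[60,[0,0,-1],[0,0,0]],[60,[0,0,-1],[0,0,0]],[60,[0,0,0],[0,0,0]]]'

```text
time: 2.28
tool_pos: [610.2, -1.3, 144.7]
tcp_rot: [-89.7, 0.2, 119.6]
ft_force: [-1.2, 1.3, -1.1]
finger_gap: 51.2
```

>>> arm_command --commands '[[60,[0,-0.08,-0.9],[0,0,0]],[60,[0,0,-0.6],[0,0,0]],[60,[0,0,-0.25],[0,0,0]],[60,[0,0,0],[0,0,0]],[60,[0,0,0],[0,0,0]]]'

```text
time: 2.7
tool_pos: [609.3, 0.7, 94.9]
tcp_rot: [-89.7, 0.1, 119.9]
ft_force: [0.3, 0.1, 1.4]
finger_gap: 51.2
```

>>> arm_command --commands '[[60,[0.02,-0.15,-0.12],[0,0,0]],[60,[0,0,0],[0,0,0]],[0,[0,0,0],[0,0,0]],[0,[0,0,0],[0,0,0]],[0,[0,0,0],[0,0,0]]]' --force 40

```text
time: 3.12
tool_pos: [613.7, -3.9, 98.4]
tcp_rot: [-90.1, 0.4, 120.0]
ft_force: [0.2, 1.1, -1.7]
finger_gap: 22.5
```

>>> arm_command --commands '[[0,[0,0,0],[0,0,0]],[0,[0,0,0],[0,0,0]],[0,[0,0,0],[0,0,0]]]'

```text
time: 3.37
tool_pos: [613.5, -3.9, 98.5]
tcp_rot: [-90.1, 0.4, 119.9]
ft_force: [0.2, -0.2, -2.4]
finger_gap: 22.3
```

>>> arm_command --commands '[[0,[0,0,0.5],[0,0,0]],[0,[-0.05,0,0.5],[0,0,0]],[0,[0,0,0],[0,0,0]]]'

```text
time: 3.62
tool_pos: [610.3, -3.9, 127.1]
tcp_rot: [-89.9, 0.3, 119.9]
ft_force: [0.8, -0.5, -0.8]
finger_gap: 22.8
```

>>> arm_command --commands '[[0,[-0.6,0.2,0],[0,0,0]],[0,[-0.7,0.6,0],[0,0,0]],[0,[-0.6,0.8,0.2],[0,0,0]],[0,[-0.4,0.9,0.2],[0,0,0]],[0,[-0.3,0.9,0],[0,0,0]]]'

```text
time: 4.03
tool_pos: [530.9, 95.1, 136.5]
tcp_rot: [-89.9, 0.4, 119.5]
ft_force: [0.9, 0.2, -0.8]
finger_gap: 22.3
```

```bash
python3 - <<'E'
from h import *
s=sense();im=snapshot("wrist");cv2.imwrite("pics/w2.png",im)
t=snapshot("top");
a=cv2.resize(t[130:250,120:280],None,fx=3,fy=3,interpolation=2)
cv2.imwrite("pics/m2.png",cv2.vconcat([cv2.resize(im,(400,300)),cv2.resize(a,(400,300))]));print(s["tool_pos"],s["tcp_rot"])
E
```

```text
[530.92719075  95.09019733 136.51502021] [-89.90681555   0.42437594 119.48740752]
```

View pics/m2.png

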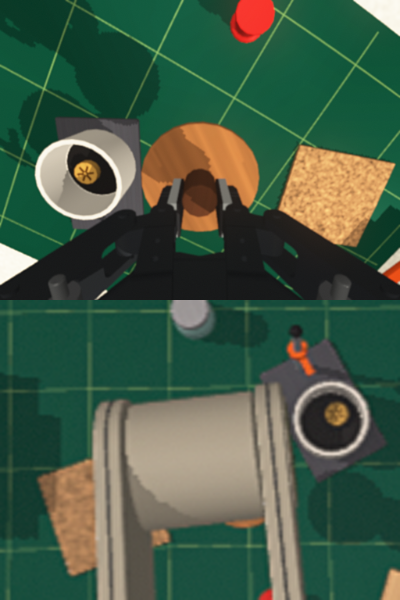

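Lid is held level; the die shows inside the pot (wrist ≈(110,221), top ≈(254.5,175)). I'll measure it and carry on to the pad.

```bash
python3 - <<'E'
from h import *
s=dict(tool_pos=[530.927,95.090,136.515],tcp_rot=[-89.907,.424,119.487])
W,T=cam("wrist",s),cam("top"); im=cv2.imread("pics/w2.png")
c=blob(im,(12,80,110),(30,255,255),(85,195,135,245));e=cv2.minAreaRect(c);el=cv2.minEnclosingCircle(c);print(e,el,onz(W,el[0],24))
print("top",onz(T,(254.4,174.8),24)); p=blob(im,(8,40,90),(25,255,255),(350,170,512,320));m=cv2.moments(p)
print("pot",onz(W,(110,230),60)); print("pad pred px",proj(W,[509,281,5]))
E
```

```text
((109.5, 220.5), (29.0, 29.0), 90.0) ((110.19767761230469, 219.63954162597656), 15.890180587768555) [619.54291984  -9.82622534  24.        ]
top [622.15212585 -11.73258891  24.        ]
pot [604.96618869   3.95227168  60.        ]
pad pred px [422.53605043 255.72184577]
```

>>> arm_command --commands '[[0,[-0.1,0.9,-0.1],[0,0,0]],[0,[-0.1,0.9,-0.1],[0,0,0]],[0,[-0.1,0.9,-0.2],[0,0,0]],[0,[-0.1,0.9,-0.3],[0,0,0]],[0,[-0.1,0.9,-0.3],[0,0,0]]]'

```text
time: 4.55
tool_pos: [517.0, 232.5, 104.5]
tcp_rot: [-90.1, 0.6, 119.5]
ft_force: [-0.6, -0.0, -1.4]
finger_gap: 22.3
```

>>> arm_command --commands '[[0,[-0.1,0.9,-0.3],[0,0,0]],[0,[0,0.5,-0.3],[0,0,0]],[0,[0,0,0],[0,0,0]],[0,[0,0,0],[0,0,0]]]'

```text
time: 4.88
tool_pos: [511.7, 279.6, 80.6]
tcp_rot: [-89.9, 0.5, 119.7]
ft_force: [-0.7, 0.5, -1.5]
finger_gap: 22.6
```

>>> arm_command --commands '[[0,[0,0.05,-0.5],[0,0,0]],[0,[0,0,-0.3],[0,0,0]],[0,[0,0,0],[0,0,0]],[0,[0,0,0],[0,0,0]]]'

```text
time: 5.22
tool_pos: [513.1, 277.8, 55.6]
tcp_rot: [-89.8, 0.6, 119.7]
ft_force: [0.5, 0.0, -2.4]
finger_gap: 22.4
```

>>> arm_command --commands '[[0,[0,0.1,-0.12],[0,0,0]],[0,[0,0,0],[0,0,0]],[0,[0,0,0],[0,0,0]]]'

```text
time: 5.47
tool_pos: [514.5, 279.5, 53.2]
tcp_rot: [-89.9, 0.6, 119.5]
ft_force: [-0.3, -0.0, -1.5]
finger_gap: 22.0
```

>>> arm_command --commands '[[0,[-0.08,0,-0.12],[0,0,0]],[0,[0,0,0],[0,0,0]],[0,[0,0,0],[0,0,0]]]'

```text
time: 5.72
tool_pos: [512.8, 279.6, 50.6]
tcp_rot: [-90.0, 0.6, 119.5]
ft_force: [0.3, 0.1, -1.9]
finger_gap: 22.5
```

>>> arm_command --commands '[[0,[0,0,-0.1],[0,0,0]],[0,[0,0,0],[0,0,0]],[0,[0,0,0],[0,0,0]]]'

```text
time: 5.97
tool_pos: [513.8, 280.0, 49.7]
tcp_rot: [-90.2, 0.7, 119.5]
ft_force: [-0.3, -0.5, -2.0]
finger_gap: 22.6
```

>>> arm_command --commands '[[0,[0,0,-0.1],[0,0,0]],[0,[0,0,0],[0,0,0]],[0,[0,0,0],[0,0,0]]]'

```text
time: 6.22
tool_pos: [515.0, 280.5, 49.9]
tcp_rot: [-90.3, 0.7, 119.5]
ft_force: [0.5, 0.5, -1.5]
finger_gap: 22.3
```

>>> arm_command --commands '[[0,[-0.05,0,-0.1],[0,0,0]],[0,[0,0,0],[0,0,0]],[60,[0,0,0],[0,0,0]],[60,[0,0,0],[0,0,0]],[60,[0,0,0],[0,0,0]]]'

```text
time: 6.63
tool_pos: [515.8, 281.0, 49.0]
tcp_rot: [-90.6, 0.8, 119.5]
ft_force: [-0.7, 0.9, 0.6]
finger_gap: 51.0
```

>>> arm_command --commands '[[60,[0,0,0.7],[0,0,0]],[60,[0,0,1],[0,0,0]],[60,[0,0,1],[0,0,0]],[60,[0,-0.5,1],[0,0,0]],[60,[0,-0.8,1],[0,0,0]]]'

```text
time: 7.05
tool_pos: [506.8, 241.2, 181.8]
tcp_rot: [-89.4, 0.6, 119.8]
ft_force: [0.8, -1.0, -0.2]
finger_gap: 51.6
```

```bash
python3 - <<'E'
from h import *
s=sense();im=snapshot("wrist");cv2.imwrite("pics/w3.png",im)
print(s["time"],s["tool_pos"],s["tcp_rot"],s["ft_force"])
W=cam("wrist",s);print(proj(W,[509,281,5]),proj(W,[509,281,19]),proj(W,[509,281,49]))
E
```

```text
7.05 [506.84756395 241.15505393 181.78947112] [-89.40537609   0.55392316 119.76875569] [ 0.75106538 -1.02199086 -0.19686672]
[286.34181189 197.06511777] [287.61290611 200.84497594] [290.75729861 210.20084291]
```

View pics/w3.png

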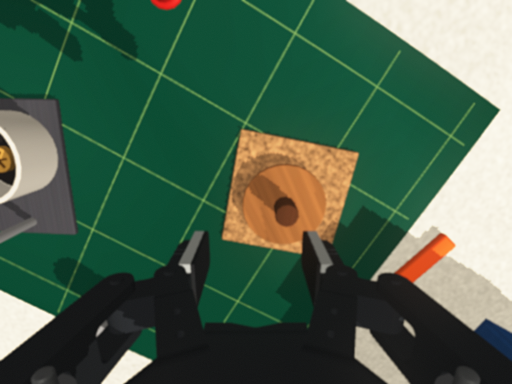

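Lid lies flat on the pad: flange centre ≈(285,205) against pad centre ≈(289,195), so under 10 mm off. On to the loupe.

>>> arm_command --commands '[[60,[0,-1,0.3],[0,0,0]],[60,[0,-1,0],[0,0,0]],[60,[0,-1,0],[0,0,-4]],[60,[0,-1,0],[0,0,-4]],[60,[0,-1,0],[0,0,-4]]]'

```text
time: 7.52
tool_pos: [512.0, 87.1, 203.7]
tcp_rot: [-90.5, 0.8, 107.7]
ft_force: [0.8, -0.2, 1.3]
finger_gap: 51.1
```

>>> arm_command --commands '[[60,[0,-1,0],[0,0,-4]],[60,[0,-1,0],[0,0,-4]],[60,[0,-1,0],[0,0,-4]],[60,[0,-1,0],[0,0,0]],[60,[0,-1,0],[0,0,0]]]'

```text
time: 7.93
tool_pos: [510.3, -69.8, 202.3]
tcp_rot: [-90.5, 0.8, 94.9]
ft_force: [0.2, 0.7, 0.1]
finger_gap: 51.4
```

>>> arm_command --commands '[[60,[0,-1,0],[0,0,0]],[60,[0,-1,0],[0,0,0]],[60,[0,-1,0],[0,0,0]],[60,[0,-1,0],[0,0,0]],[60,[0,0,0],[0,0,0]]]'

```text
time: 8.35
tool_pos: [508.2, -200.4, 200.5]
tcp_rot: [-90.4, 0.9, 94.6]
ft_force: [0.2, -0.5, 0.2]
finger_gap: 51.2
```

>>> arm_command --commands '[[60,[-0.2,-1,0],[0,0,0]],[60,[0,-1,-0.3],[0,0,0]],[60,[0,-0.75,-0.3],[0,0,1]],[60,[0,0,0],[0,0,0]],[60,[0,0,0],[0,0,0]]]'

```text
time: 8.77
tool_pos: [501.2, -286.9, 179.9]
tcp_rot: [-90.4, 0.8, 95.5]
ft_force: [-0.1, -0.1, 0.5]
finger_gap: 51.3
```

```bash
python3 - <<'E'
from h import *
s=sense();im=snapshot("wrist");cv2.imwrite("pics/w4.png",im)
print(s["time"],s["tool_pos"],s["tcp_rot"])
W=cam("wrist",s);print(proj(W,[576,-276,49]),proj(W,[501,-283,58]),proj(W,[441,-288.5,58]))
E
```

```text
8.7667 [ 501.15126675 -286.94279834  179.94564723] [-90.37015422   0.77311706  95.48007644]
[260.0830245  257.67264783] [260.83971053 190.01105619] [261.60743385 122.59654899]
```

View pics/w4.png

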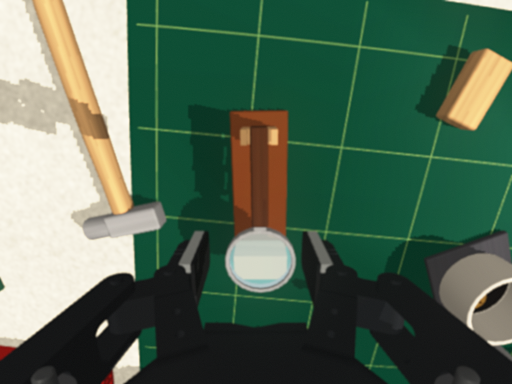

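Loupe is as predicted: ring centre (260.5,258), handle along x≈260. Going down on the handle.

>>> arm_command --commands '[[60,[0,0.1,-1],[0,0,0]],[60,[0,0,-1],[0,0,0]],[60,[0,0,-1],[0,0,0]],[60,[0,0,-0.5],[0,0,0]],[60,[0,0,0],[0,0,0]]]'

```text
time: 9.23
tool_pos: [504.1, -279.0, 75.4]
tcp_rot: [-90.7, 1.0, 95.7]
ft_force: [-0.6, -0.2, 0.1]
finger_gap: 51.2
```

>>> arm_command --commands '[[60,[-0.1,-0.13,-0.6],[0,0,0]],[60,[0,0,-0.25],[0,0,0]],[60,[0,0,0],[0,0,0]],[60,[0,0,0],[0,0,0]]]'

```text
time: 9.57
tool_pos: [502.9, -279.3, 51.9]
tcp_rot: [-90.8, 1.0, 95.9]
ft_force: [-0.2, -0.0, 0.1]
finger_gap: 51.3
```

>>> arm_command --commands '[[60,[-0.05,-0.15,-0.08],[0,0,0]],[60,[0,0,0],[0,0,0]],[30,[0,0,0],[0,0,0]],[30,[0,0,0],[0,0,0]]]' --force 40

```text
time: 9.9
tool_pos: [504.4, -285.3, 54.5]
tcp_rot: [-91.1, 1.2, 95.9]
ft_force: [0.5, 0.2, 0.1]
finger_gap: 28.2
```

>>> arm_command --commands '[[30,[-0.1,0.03,-0.15],[0,0,0]],[30,[0,0,0],[0,0,0]],[0,[0,0,0],[0,0,0]],[0,[0,0,0],[0,0,0]],[0,[0,0,0],[0,0,0]]]' --force 50

```text
time: 10.32
tool_pos: [502.1, -285.3, 51.6]
tcp_rot: [-91.2, 1.3, 95.9]
ft_force: [-0.1, -0.1, -0.5]
finger_gap: 15.1
```

>>> arm_command --commands '[[0,[0,0,0.4],[0,0,0]],[0,[0,0,0.7],[0,0,0]],[0,[0,0,0.8],[0,0,0]],[0,[0,0,0.8],[0,0,0]],[0,[0,0,0.3],[0,0,0]]]'

```text
time: 10.73
tool_pos: [497.5, -282.2, 141.3]
tcp_rot: [-90.7, 0.9, 95.9]
ft_force: [0.8, -1.0, -1.2]
finger_gap: 15.1
```

>>> arm_command --commands '[[0,[0,0,0],[0,0,0]],[0,[0,0,0],[0,0,0]],[0,[0,0,0],[0,0,0]]]'

```text
time: 10.98
tool_pos: [498.9, -283.0, 144.3]
tcp_rot: [-90.9, 1.1, 95.9]
ft_force: [0.0, 0.3, -2.8]
finger_gap: 14.8
```

```bash
python3 - <<'E'
from h import *
s=sense();im=snapshot("wrist");cv2.imwrite("pics/w5.png",im)
sd=snapshot("side");cv2.imwrite("pics/s5.png",sd)
print(s["time"],s["tool_pos"],s["tcp_rot"],s["finger_gap"])
w=cv2.imread("pics/w1.png");W1=cam("wrist",dict(tool_pos=[587.04146578,11.23952817,242.16389223],tcp_rot=[-89.5125681,.27360993,119.35405957]));S=cam("side")
a=blob(w,(3,170,150),(14,255,255),(215,240,250,300)).reshape(-1,2)
s0=cv2.imread("pics/side0.png");b=blob(s0,(3,140,130),(14,255,255),(255,145,285,172)).reshape(-1,2)
print("w1 top pts",a[a[:,1]<a[:,1].min()+3].mean(0),"side left pts",b[b[:,0]<b[:,0].min()+2].mean(0), b.min(0),b.max(0))
ta=a[a[:,1]<a[:,1].min()+1].mean(0);tb=b[b[:,0]<b[:,0].min()+1].mean(0)
print("tip w1 x side",cross(W1,ta,S,tb))
# tip by side ray in vertical plane through axis/post: nearest to given xy
o,v=ray(S,tb)
for xy in([654.4,19.9],):
    t=np.dot(np.array(xy)-o[:2],v[:2])/np.dot(v[:2],v[:2]);print(o+t*v)
out=cv2.hconcat([cv2.resize(im,(400,300)),cv2.resize(s0[140:185,240:300],(400,300),interpolation=cv2.INTER_CUBIC)]);cv2.imwrite("pics/m5.png",out)
E
```

```text
10.9833 [ 498.85253925 -283.03261627  144.27656964] [-90.92706455   1.07117811  95.86741442] 14.752677258909493
w1 top pts [230.         253.54545455] side left pts [266.4 163.8] [266 156] [275 165]
tip w1 x side (array([653.89015686,  20.6628969 , 118.7161433 ]), np.float64(1.7340575720640432))
[653.0872586   20.74357413 118.3885635 ]
```

View pics/m5.png

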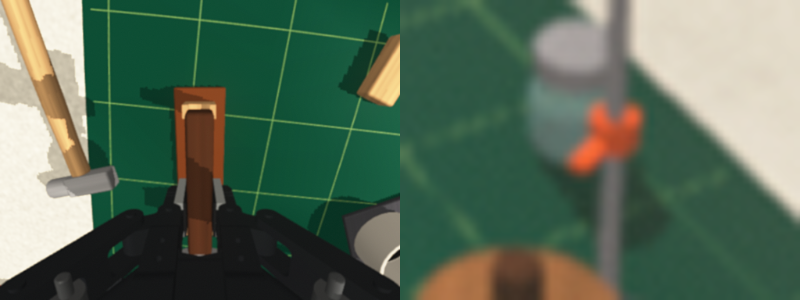

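Loupe is in the grip and clear of the rest (side crop: pointer tip at about (266,164) in the full picture, z≈117–118). Carrying it over.

>>> arm_command --commands '[[0,[0,0.4,0.2],[0,0,0]],[0,[0,0.8,0],[0,0,0]],[0,[0,0.9,0],[0,0,0]],[0,[0,0.9,0],[0,0,0]],[0,[0,0.9,0],[0,0,0]]]'

```text
time: 11.5
tool_pos: [494.4, -163.4, 144.3]
tcp_rot: [-90.4, 0.8, 95.4]
ft_force: [0.3, 0.3, -1.4]
finger_gap: 15.2
```

>>> arm_command --commands '[[0,[0,0.9,0],[0,0,0]],[0,[0,0.9,0],[0,0,0]],[0,[0,0.8,0],[0,0,0]],[0,[0,0.4,0],[0,0,0]],[0,[0,0,0],[0,0,0]]]'

```text
time: 11.92
tool_pos: [489.3, -60.6, 139.8]
tcp_rot: [-89.9, 0.4, 95.6]
ft_force: [-0.9, 0.5, -1.0]
finger_gap: 14.9
```

Remaining (+56, +40, −20).

>>> arm_command --commands '[[0,[0.2,0.5,0],[0,0,0]],[0,[0.4,0.5,0],[0,0,0]],[0,[0.5,0.3,0],[0,0,0]],[0,[0.4,0,0],[0,0,0]],[0,[0,0,0],[0,0,0]]]'

```text
time: 12.33
tool_pos: [532.2, -18.2, 136.5]
tcp_rot: [-89.6, 0.3, 95.8]
ft_force: [-0.1, -0.1, -1.1]
finger_gap: 15.0
```

>>> arm_command --commands '[[0,[0.25,-0.05,-0.2],[0,-1.5,0]],[0,[0.2,0,-0.2],[0,0,0]],[0,[0,0,-0.1],[0,0,0]],[0,[0,0,0],[0,0,0]],[0,[0,0,0],[0,0,0]]]'

```text
time: 12.75
tool_pos: [543.1, -20.6, 118.1]
tcp_rot: [-90.7, 0.4, 95.7]
ft_force: [0.6, 0.6, -1.1]
finger_gap: 15.2
```

```bash
python3 - <<'E'
from h import *
s=sense();print(s["time"],s["tool_pos"],s["tcp_rot"])
t=snapshot("top");sd=snapshot("side");w=snapshot("wrist");cv2.imwrite("pics/t6.png",t);cv2.imwrite("pics/s6.png",sd);cv2.imwrite("pics/w6.png",w)
A=cv2.resize(t[135:205,205:305],(500,350),interpolation=2);B=cv2.resize(sd[130:230,220:320],(500,500),interpolation=2)[:450]
cv2.imwrite("pics/m6a.png",cv2.hconcat([cv2.resize(A,(400,280)),cv2.resize(sd[130:200,220:320],(400,280),interpolation=2)]))
E
```

```text
12.75 [543.13797061 -20.64877082 118.11660458] [-90.65732834   0.43457725  95.72529788]
```

View pics/m6a.png

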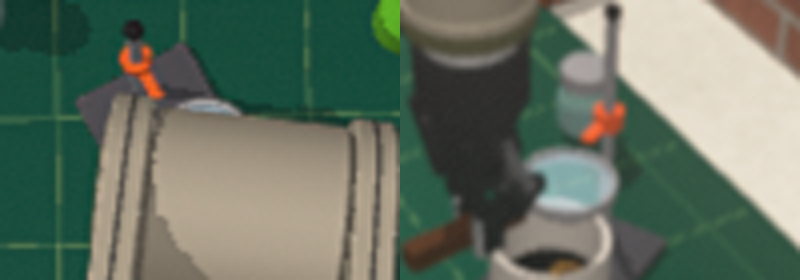

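Side view: ring centre ≈(262.7,175), under and left of the pointer tip (≈(266,164)). The top view shows only the ring's far edge, apex ≈(257.5,160). Comparing with the prediction.

```bash
python3 - <<'E'
from h import *
S,T=cam("side"),cam("top"); sd=cv2.imread("pics/s6.png");t=cv2.imread("pics/t6.png")
for z in(108,113,118): print(z,proj(S,[618,-13,z]))
# predicted ring outline extremes at z
th=np.linspace(0,2*np.pi,181)
def ext(C,c): 
    p=np.array([proj(C,[c[0]+36*np.cos(a),c[1]+36*np.sin(a),c[2]]) for a in th]);return p.min(0).round(1),p.max(0).round(1)
for c in([618,-13,113],[618,-13,118]): print(ext(S,c),ext(T,c))
f=lambda x,y:(220+(x-400)/4-.4,130+y/4-.4)
print("seen side: right",f(618,180)[0],"top",f(575,148)[1],"bottom",f(578,214)[1],"; top-view apex row",135+100/4-.4)
b=blob(sd,(3,140,130),(14,255,255),(255,145,285,172)).reshape(-1,2);print("pointer now",b.min(0),b.max(0))
im=cv2.hconcat([cv2.resize(sd[155:195,245:285],(400,400),interpolation=cv2.INTER_CUBIC),cv2.resize(cv2.imread("pics/w6.png"),(400,300))[:].copy() if 0 else cv2.copyMakeBorder(cv2.resize(cv2.imread("pics/w6.png"),(400,300)),0,100,0,0,0)])
cv2.imwrite("pics/m7.png",im)
E
```

```text
108 [261.64550932 177.09514307]
113 [261.67396987 175.76009889]
118 [261.7025773  174.41674215]
(array([249. , 167.8]), array([274.3, 184.2])) (array([243.1, 159.7]), array([268.3, 184.7]))
(array([249. , 166.4]), array([274.4, 182.8])) (array([243.1, 159.4]), array([268.4, 184.5]))
seen side: right 274.1 top 166.6 bottom 183.1 ; top-view apex row 159.6
pointer now [266 156] [275 165]
```

View pics/m7.png

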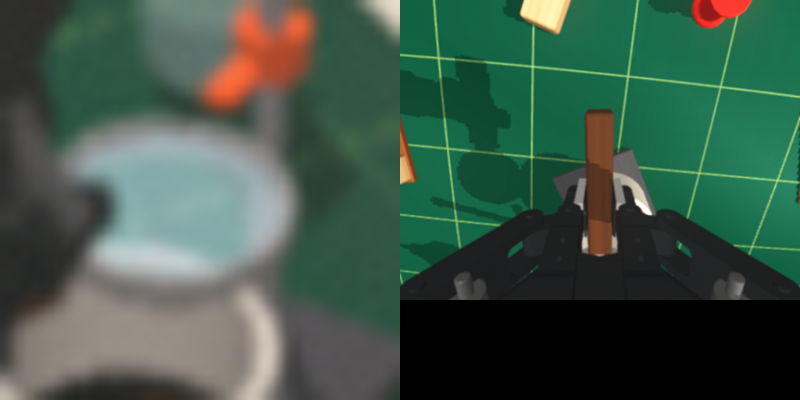

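Kinematics and picture agree: lens ≈(618,−13,115.5), against the die at (620.5,−11) and the pointer at z≈117. The pointer has not moved. A small raise, then settle.

>>> arm_command --commands '[[0,[0.05,0.03,0.05],[0,0,0]],[0,[0,0,0],[0,0,0]],[0,[0,0,0],[0,0,0]],[0,[0,0,0],[0,0,0]],[0,[0,0,0],[0,0,0]]]'

```text
time: 13.32
tool_pos: [545.7, -19.7, 121.8]
tcp_rot: [-90.8, 0.5, 95.7]
ft_force: [-0.2, -0.0, -0.7]
finger_gap: 14.9
```

```bash
python3 - <<'E'
from h import *
s=sense();print(s["time"],s["tool_pos"],s["tcp_rot"],np.abs(s["qd"]).max(),s["ft_force"],s["finger_gap"])
E
```

```text
13.3167 [545.7131585  -19.6952733  121.79804353] [-90.83664308   0.47360722  95.72800365] 0.15020182501017068 [-0.15822306 -0.00338983 -0.7381912 ] 14.945752104071703
```

```bash
python3 - <<'E'
from bench import *
print(hand_in())
E
```

```text
the job is handed in; nothing more can be done
None
```

I handed the job in at 13.3 s. The lid is on the cork pad, and the gripper is holding the loupe level over the pot. No verdict was reported, and the figures below come from the camera images and the arm's readings.

- **Lid:** it lies flat, knob up and released. The wrist picture after release put it less than 10 mm from the pad's centre (limit 30 mm).
- **Loupe:** the lens is at about (620, −12, 119) mm. The die is at about (620.5, −11) mm, the mean of two views that differ by 3 mm. Loupe tilt is under about 1°, the arm was at rest with joint speeds below 0.2 °/s, and the fingers still hold the handle at a 15 mm opening.
- **Pointer:** it showed no shift in the side view with the loupe in place. Its tip measured at 118 to 119 mm, but the collar came out lower, at 115 to 116 mm. The lens should therefore be within about 1 to 4 mm of it (limit 8 mm).

**Checks that disagreed or were not made:**
- Triangulating the top of the post gave 212 mm instead of 219, so heights from the side view carry a few mm of error.
- The last nudge raised the tool 3.7 mm when I asked for 1.5 mm. I took no picture after it, so the final lens position comes from the arm's reported pose.
- I did not measure the die or the other bench items again, but no move came near the bench items.

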